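# Put the shaker's top on its tin, then lift off the cap alone

## Task

A rinsed steel cocktail shaker stands on the drainer: the open tin, and beside it the shaker's two nested lids, the strainer (inner lid) with the cap (outer lid) sitting on it. Keeping them level and together, lower strainer and cap into the tin's mouth until the strainer sits fully home, only then let go, and next lift the cap alone straight up until it is about 10 cm clear, leaving the strainer seated and the tin standing where it is, so that the shaker can air through the strainer. Finish still holding the cap there in the fingers, still and mouth down; do not disturb the saucepan, the two ramekins or the soap dish.

Things in the scene. Friction and masses are not known exactly. Their poses are not given: they have to be found in the camera images.
- tin: The shaker's tin, loose: plain steel beaker, open at the top, 112 mm tall, 54 mm diameter at the foot widening to 75 mm at the rim (mouth 71 mm inside, wall 2 mm), about 0.2 kg. Origin: centre of its underside; z up. Round, so yaw means nothing.
- tin_rim (a point): Centre of the tin's mouth, level with its rim.
- strainer: Inner lid, loose, steel, 0.09 kg, round. Heights above its origin (centre of underside, z up): 0-16 mm plug, 67 mm diameter tapering to 60 at the foot, goes into the tin with 2 mm play; 16-19 bead, 77 diameter, rests on the rim; 19-31 cone, 74 to 50; 31-53 straight collar, 48 diameter, the place to grip; 53-69 spout, 32, under the cap. Starts standing on the drainer, cap on.
- strainer_bead (a point): On the strainer's axis at the underside of the bead, 16 mm above the strainer's origin: coincides with tin_rim when the strainer is fully home.
- strainer_collar (a point): Centre of the top of the strainer's collar, 53 mm above the strainer's origin: the cap's lower edge rests here.
- cap: Outer lid, loose, steel, 0.045 kg: a cup turned mouth down, 42 mm diameter (rounding to 37 in the top 4 mm), 36 tall. Rests by its weight alone on the collar, over the spout with 2.5 mm play. 3 mm narrower all round than the collar: fingers closed on the collar miss it; fingers that grip it must stay above the collar. Origin: centre of its lower edge, z up.
- cap_top (a point): Centre of the cap's top, 36 mm above its origin.
- insert: Fixed white hard-plastic drainer insert in the sink bowl, a tray 350 by 470 mm inside with an upstand 30 mm tall all round; everything but the soap dish stands on its floor, which is about 35 mm below the worktop. Origin: middle of the top of its floor; x and y along its sides. Where it sits varies.
- saucepan: Bystander, loose: small steel saucepan, 140 mm diameter, 75 mm tall, 0.55 kg, with a black handle along its own +x reaching 205 mm from its centre. Origin: centre of its underside.
- ramekin_a: Bystander, loose: glass ramekin, 82 mm diameter, 45 mm tall. Origin: centre of its underside.
- ramekin_b: Bystander, loose: second glass ramekin, same size. Origin: centre of its underside.
- soap_dish: Bystander, loose, on the worktop beside the bowl: white plastic soap dish 125 by 90 by 40 mm with a hinged flap. Origin: centre of its underside.

How it is judged:
On the way:
1. the strainer, with the cap still on it, sits fully home in the mouth of the upright tin, and the fingers have let go of it (horizontal distance between strainer_bead and tin_rim below 0.004 m and z of strainer_bead in the frame of tin_rim below 0.003 m and angle between the z axis of strainer and the z axis of tin, either way round below 0.05 rad and distance between cap and strainer_collar below 0.006 m and angle between tin's own z axis and vertical below 0.06 rad and contact force between the fingers and strainer below 0.2 N), for 0.2 s.
At the end, for the whole second after the job is handed in: The cap is held still by the fingers, mouth down (20 degrees), 60 mm or more above its seat, touching nothing else; the strainer, untouched, is home in the tin (3 mm in height, 4 mm sideways, 0.05 rad); the tin stands upright on the drainer within 30 mm of its start (horizontal distance between strainer_bead and tin_rim below 0.004 m and z of strainer_bead in the frame of tin_rim below 0.003 m and angle between the z axis of strainer and the z axis of tin, either way round below 0.05 rad and z of cap in the frame of strainer_collar above 0.06 m and angle between cap's own z axis and vertical below 0.35 rad and contact force between the fingers and cap above 1 N and contact force between cap and strainer below 0.05 N and contact force between cap and tin below 0.05 N and contact force between cap and saucepan below 0.05 N and linear speed of each of cap, strainer below 0.02 m/s and contact force between each of the arm, the fingers and strainer below 0.2 N and contact force between the fingers and tin below 0.2 N and contact force between tin and insert above 0.5 N and angle between tin's own z axis and vertical below 0.06 rad and distance of tin from where it was at the start of the episode below 0.03 m); the arm keeps its last pose, push and grip.
It fails at once if the cap comes off the strainer (more than 12 mm) while the strainer is not seated in the tin (more than 8 mm from home), that is too early or with the strainer pulled up along with it (distance between cap and strainer_collar above 0.012 m and distance between strainer_bead and tin_rim above 0.008 m).
It fails at once if the strainer is tipped more than 20 degrees (angle between strainer's own z axis and vertical above 0.35 rad).
It fails at once if the strainer is let go over the tin more than 12 mm above home (horizontal distance between strainer_bead and tin_rim below 0.05 m and z of strainer_bead in the frame of tin_rim above 0.012 m and contact force between the fingers and strainer below 0.1 N).
It fails at once if the tin is knocked over or tipped more than 15 degrees (angle between tin's own z axis and vertical above 0.26 rad).
It fails at once if a bystander (saucepan, ramekin, soap dish) is shifted by more than 20 mm (distance of any of saucepan, ramekin_a, ramekin_b, soap_dish from where it was at the start of the episode above 0.02 m).
It also fails if it takes over 48 s, if anything falls off the work surface, if the arm or the gripper's body presses on something with over 40 N, if the wrist force passes 120 N, or if a joint passes its speed limit or range.

## Robot

A 7-joint arm with a two-finger parallel gripper is mounted at the origin on the work surface. World frame = base frame: x ahead of the robot, y to its left, z up, the work surface at z = 0. Lengths are in m, angles in rad, forces in N, time in s.
With the tool pointing down it reaches from about 0.4 to 0.85 m from the base axis. Payload 10.4 kg.
Tool frame: the origin (TCP) lies on the centre line of the jaws, within the pads' length; the fingertips stand 22 mm ahead of it and the grasp point (between the pads) lies 3 mm ahead of it; z points along the fingers, y is the line along which they close (so a half turn about z gives the same grasp; the last joint's range is limited). The gripper opens to 87 mm and grips with 3 to 60 N. Pads are 19 mm wide; open, the fingers measure 117 mm over their backs; the gripper's body (75 mm by 190 mm) begins 51 mm behind the grasp point.
Start: joints at [1.164, 0.332, -0.065, 1.46, 0.022, 1.35, -0.088], TCP at [0.234, -0.58, 0.245] pointing down, gripper open.
Joint ranges: [-2.6, 2.6], [-0.5, 2.12], [-1.47, 1.34], [0.16, 2.42], [-1.27, 4.41], [0.06, 2.06], [-2.6, 2.6]. Speed limits (rad/s): [2.22, 2.22, 2.79, 2.79, 3.14, 3.14, 3.14].

## Interface

Orientations are given as a unit quaternion [x, y, z, w].
In Python, from bench import r, eyes, ticket gives the robot as it stands (r), with the cameras (eyes) and the job (ticket).
- The arm moves only by the tool drive_effector, called after "Emit:" as a command line: name --pt "numbers of a row" for each row, then --argument value for the rest. Schema: {"type":"object","properties":{"segments":{"type":"object","properties":{"motion":{"type":"array","items":{"type":"array","items":{"type":"number"},"minItems":5,"maxItems":5},"minItems":1,"maxItems":12}},"additionalProperties":false,"required":["motion"]},"clamp_n":{"type":"number"},"only":{"type":"string"},"quiet":{"type":"boolean"},"lines":{"type":"string"}},"required":["segments"],"additionalProperties":false}. segments is an object whose key "motion" holds a list of rows, 1 to 12 of them, each of 5 numbers: dx, dy, dz in shares of 0.4 m (1.0 is 0.4 m), then a turn about the tool's z in a scale on which 1.0 is pi rad, then the finger opening in m; each row is the pose to reach, as a shift and turn from the pose commanded when the call began, along the tool's axes at that moment; what a row does not reach only later rows make up. A row lasts 1/10 s, in which the tool goes at most 0.05 m and 0.15 rad, less where a joint would pass 70% of its speed; a pose out of reach is approached as far as the arm can. The fingers move at their own pace and stop on an object; clamp_n is the grip in N (left out, the last holds). Time passes only in rows, so rows that do not move let the fingers close. The tool returns the time, the measured TCP pose, the force, the opening and the grip force at its end. only (a regular expression) keeps the lines of the reply that match it, lines (a string "A,B") keeps lines A to B, and quiet returns only ok. No shift or turn number may pass 1 either way. Input that does not fit is refused with a message, and nothing moves.
- r.read_state(): the state, without advancing time (a new reading comes with each control period).
- eyes.camera(name): name is "side" or "top" or "wrist"; returns a dict with "img" (420x560x3 uint8, red, green, blue), "fx", "fy", "cx", "cy" (pixels), "k1" (the pictures are not rectified: a ray, as slopes to the right and down, at radius r is drawn at 1 + k1 r^2 times it, then the intrinsics apply), "pose" (4x4, takes a point from camera to world coordinates). Camera axes: x right, y down, z forward; pixel columns grow to the right and rows downward; lengths in m; the calibration is good to about 2 mm. A picture is of the moment at which its call begins. There is no depth.
- ticket.close_job(): hands the job in; it is judged then, once.
The state is a dict: "time": time; "joint_positions": joint angles; "joint_vel": joint speeds; "joint_torque": joint torques, N m; "ee_pos": TCP position; "eef_rot": TCP orientation; "ft_force": force on the tool from outside, world axes, zero at the start; "torque": the same for the moment, N m; "width": finger opening in m; "grip_force": force on a finger pad.
Only numpy, scipy, OpenCV 4.12 (cv2) and the standard library are available. Lean on these libraries where they do the work, as an engineer would, in place of code of your own. Each camera call takes 0.05 s, during which the arm holds its last target. There are 200 camera calls.

## Working session

There is one attempt and no reset: what is moved stays moved. The work goes in short steps, Python scripts to look and compute and a tool call to move; the robot and the scene stay as the last step left them, time stands still between calls to the robot, and variables do not carry over. Pictures are saved under pics/ and viewed, at most 10 in all, crops included, and the job is handed in when it is done.

```bash
ls; mkdir -p pics; python3 - <<'E'
from bench import r, eyes, ticket
import cv2,json,numpy as np,pickle
d={}
for n in("side","top"):
    c=eyes.camera(n);d[n]=c
    cv2.imwrite(f"pics/{n}0.png",c["img"][:,:,::-1])
    print(n,c["fx"],c["fy"],c["cx"],c["cy"],c["k1"],np.round(c["pose"],3).tolist())
pickle.dump(d,open("d0.pkl","wb"))
s=r.read_state();print(s["time"],s["ee_pos"],s["eef_rot"],s["width"])
E
```

```text
bench.py
pics
side 501.28962367558194 501.28962367558194 283.90464162366123 203.7694841373744 -0.0927404449239956 [[-0.971, -0.167, 0.172, 0.317], [-0.239, 0.624, -0.744, 1.032], [0.017, -0.764, -0.645, 0.84], [0.0, 0.0, 0.0, 1.0]]
top 385.97586654996746 385.97586654996746 277.3289481528023 210.99213431821366 0.012229668672028337 [[-0.0, -0.991, 0.132, 0.395], [-1.0, -0.002, -0.02, 0.164], [0.02, -0.132, -0.991, 0.98], [0.0, 0.0, 0.0, 1.0]]
0.1 [ 0.23390286 -0.57925187  0.24383244] [ 9.81645799e-01  1.90712200e-01 -1.44325912e-04 -6.00817564e-04] 0.08699355928840256
```

View pics/side0.png

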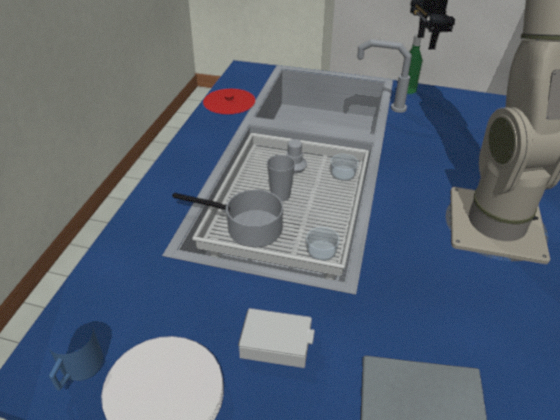

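View pics/top0.png

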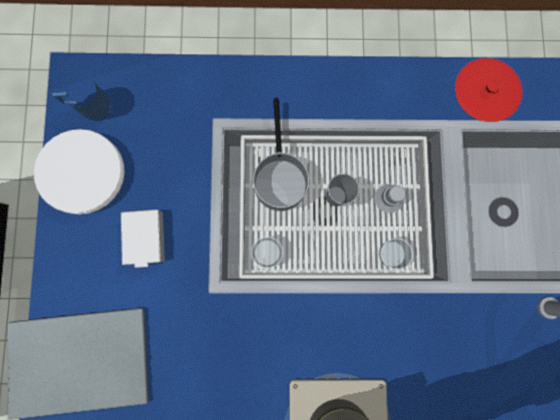

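The side view shows the tin at about (280,175), strainer with cap at (295,155), and the pan in front at (255,215). In the top view the tin is at (342,190) and the strainer at (391,196). I'll zoom in on both.

```bash
python3 - <<'E'
import cv2,pickle,numpy as np
d=pickle.load(open("d0.pkl","rb"))
a=cv2.resize(d["top"]["img"][165:220,315:425],None,fx=7,fy=7,interpolation=cv2.INTER_CUBIC)[:, :440*2]
b=cv2.resize(d["side"]["img"][130:210,250:325],None,fx=7,fy=7,interpolation=cv2.INTER_CUBIC)
cv2.imwrite("pics/ct.png",a[:,:,::-1]);cv2.imwrite("pics/cs.png",b[:,:,::-1]);print(a.shape,b.shape)
E
```

```text
(385, 770, 3) (560, 525, 3)
```

View pics/ct.png

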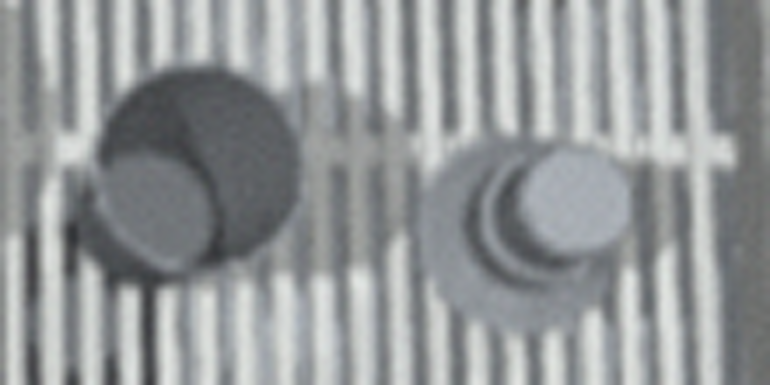

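View pics/cs.png

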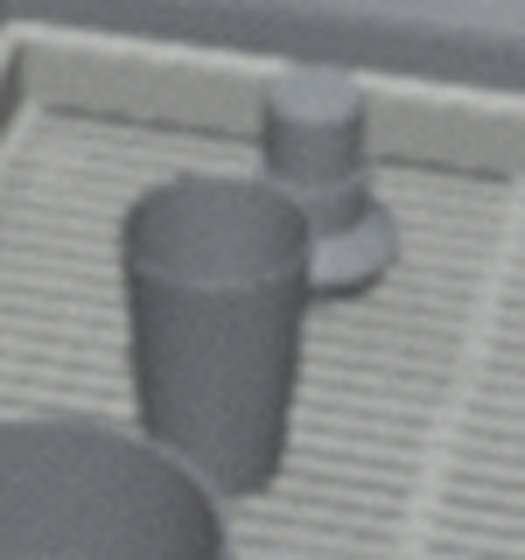

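Top crop: the rim circle is centred at about (200,168) with radius 101, and the cap top at about (576,200) with radius 56. The bead is at about (523,232). Side crop: the rim ellipse is centred at about (217,236), the cap top at about (315,96).

```bash
cat > h.py <<'E'
import numpy as np,cv2
def ray(c,u,v):
    K=np.array([[c["fx"],0,c["cx"]],[0,c["fy"],c["cy"]],[0,0,1.]])
    p=cv2.undistortPoints(np.array([[[u,v]]],float),K,np.array([c["k1"],0,0,0.]))[0,0]
    P=np.array(c["pose"]);return P[:3,3],P[:3,:3]@np.array([p[0],p[1],1.])
def plane(c,u,v,z):
    o,d=ray(c,u,v);return o+d*(z-o[2])/d[2]
def tri(c1,a,c2,b):
    o,d=ray(c1,*a);p,e=ray(c2,*b)
    s,t=np.linalg.lstsq(np.c_[d,-e],p-o,rcond=None)[0]
    A,B=o+s*d,p+t*e;return (A+B)/2,np.linalg.norm(A-B)
E
python3 - <<'E'
import pickle,numpy as np
from h import *
np.set_printoptions(precision=4,suppress=True)
d=pickle.load(open("d0.pkl","rb"));T,S=d["top"],d["side"]
t=lambda x,y:(315+(x+.5)/7-.5,165+(y+.5)/7-.5)
s=lambda x,y:(250+(x+.5)/7-.5,130+(y+.5)/7-.5)
print("rim",plane(T,*t(200,168),.077),plane(S,*s(217,236),.077),tri(T,t(200,168),S,s(217,236)))
print("rim dia",np.linalg.norm(plane(T,*t(99,168),.077)-plane(T,*t(301,168),.077)))
print("cap",plane(T,*t(576,200),.054),plane(S,*s(315,96),.054),tri(T,t(576,200),S,s(315,96)))
print("bead",plane(T,*t(523,232),-.017))
print("side rim edges",plane(S,*s(125,236),.077),plane(S,*s(309,236),.077))
print("ramekin a/b, pan top",plane(T,268,251,.01),plane(T,395,252,.01),plane(T,281,181,.04))
print("insert corners",[plane(T,*q,-.005)[:2] for q in((241,137),(425,137),(432,276),(241,278))])
E
```

```text
rim [ 0.5695 -0.0117  0.077 ] [ 0.5673 -0.0039  0.077 ] (array([ 0.5702, -0.013 ,  0.0703]), np.float64(0.0012460738427061363))
rim dia 0.06907589146101373
cap [ 0.563  -0.1478  0.054 ] [ 0.5603 -0.14    0.054 ] (array([ 0.5633, -0.1501,  0.0473]), np.float64(0.0018062093991467385))
bead [ 0.5636 -0.1511 -0.017 ]
side rim edges [0.6004 0.0051 0.077 ] [ 0.5342 -0.0129  0.077 ]
ramekin a/b, pan top [0.4231 0.1674 0.01  ] [ 0.4208 -0.1516  0.01  ] [0.5952 0.1355 0.04  ]
insert corners [array([0.7226, 0.2395]), array([ 0.7254, -0.2489]), array([ 0.3608, -0.248 ]), array([0.3561, 0.2351])]
```

```bash
python3 - <<'E'
import pickle,numpy as np
from h import *
np.set_printoptions(precision=3,suppress=True)
d=pickle.load(open("d0.pkl","rb"));T,S=d["top"],d["side"]
b=plane(S,400,106,0);print("faucet base",b,plane(T,548,308,.0),"bottle",plane(S,414,92,0))
for v in (45,41): # height of vertical above base
    o,e=ray(S,400,v);t=((b-o)[:2]@e[:2])/(e[:2]@e[:2]);print(o+t*e)
print([plane(S,361,57,z) for z in(.1,.15,.2)])
E
python3 - <<'E'
from scipy.spatial.transform import Rotation as R
import numpy as np
m=R.from_quat([9.81645799e-01,1.90712200e-01,-1.44325912e-04,-6.00817564e-04])
p=np.array([.2339,-.5793,.2438])
for g in ([.2339,-.5793,.40],[.563,-.15,.40],[.563,-.15,.2]): print(m.inv().apply(np.array(g)-p))
E
```

```text
faucet base [ 0.279 -0.546  0.   ] [ 0.283 -0.532  0.   ] bottle [ 0.236 -0.666  0.   ]
[ 0.313 -0.546  0.216]
[ 0.315 -0.546  0.229]
[array([ 0.442, -0.682,  0.1  ]), array([ 0.433, -0.566,  0.15 ]), array([ 0.425, -0.45 ,  0.2  ])]
[-8.46406744e-06 -1.92849128e-04 -1.56199881e-01]
[ 0.46589219 -0.27504151 -0.15588579]
[ 0.46590302 -0.27479458  0.04411406]
```

The rows are not in the units I measure in: shifts go in shares of 0.4 m and turns go in shares of pi rad. I convert before sending: 0.33 m / 0.4 = 0.825, -0.15 m / 0.4 = -0.375, -0.8 rad / 3.1416 = -0.2546.

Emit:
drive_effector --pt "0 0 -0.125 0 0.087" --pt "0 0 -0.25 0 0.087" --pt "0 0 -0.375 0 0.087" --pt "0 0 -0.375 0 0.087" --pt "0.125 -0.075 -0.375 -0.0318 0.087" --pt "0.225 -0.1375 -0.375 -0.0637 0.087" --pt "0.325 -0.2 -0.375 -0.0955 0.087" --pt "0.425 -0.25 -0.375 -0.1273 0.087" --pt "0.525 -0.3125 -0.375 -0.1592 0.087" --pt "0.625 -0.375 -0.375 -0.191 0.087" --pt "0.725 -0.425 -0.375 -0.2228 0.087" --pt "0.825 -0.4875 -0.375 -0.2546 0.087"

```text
refused: segments: the value is not of type 'object' (schema: type "object"). Nothing was moved.
```

Wrong form. The message asks for an object with the rows under "motion", so I'll send the same numbers that way.

Emit:
drive_effector --segments '{"motion": [[0, 0, -0.125, 0, 0.087], [0, 0, -0.25, 0, 0.087], [0, 0, -0.375, 0, 0.087], [0, 0, -0.375, 0, 0.087], [0.125, -0.075, -0.375, -0.0318, 0.087], [0.225, -0.1375, -0.375, -0.0637, 0.087], [0.325, -0.2, -0.375, -0.0955, 0.087], [0.425, -0.25, -0.375, -0.1273, 0.087], [0.525, -0.3125, -0.375, -0.1592, 0.087], [0.625, -0.375, -0.375, -0.191, 0.087], [0.725, -0.425, -0.375, -0.2228, 0.087], [0.825, -0.4875, -0.375, -0.2546, 0.087]]}'

```text
time: 1.3
ee_pos: [0.4677, -0.2739, 0.3942]
eef_rot: [0.829, 0.559, -0.0, -0.0]
ft_force: [1.1, 0.1, 0.3]
width: 0.0868
grip_force: 0.0
```

```bash
cat >> h.py <<'E'
from scipy.spatial.transform import Rotation as R
def rel(s,g):
    m=R.from_quat(s["eef_rot"]);x=m.apply([1,0,0])
    return np.round(m.inv().apply(np.array(g)-s["ee_pos"]),4),round(float(np.arctan2(x[1],x[0])-np.pi/2),4)
E
python3 -c "
from bench import r, eyes, ticket
from h import *
print(rel(r.read_state(),[.563,-.15,.22]))"
```

```text
(array([0.1505, 0.0421, 0.1742]), -0.3835)
```

Converted, 0.174 m / 0.4 = 0.435, 0.16 m / 0.4 = 0.4, -0.384 rad / 3.1416 = -0.1222.

Emit:
drive_effector --segments '{"motion": [[0.1, 0.025, 0, -0.0318, 0.087], [0.2, 0.05, 0.05, -0.0637, 0.087], [0.3, 0.075, 0.125, -0.0955, 0.087], [0.375, 0.105, 0.2, -0.1222, 0.087], [0.375, 0.105, 0.3, -0.1222, 0.087], [0.375, 0.105, 0.4, -0.1222, 0.087], [0.375, 0.105, 0.435, -0.1222, 0.087], [0.375, 0.105, 0.435, -0.1222, 0.087], [0.375, 0.105, 0.435, -0.1222, 0.087]]}'

```text
time: 2.2
ee_pos: [0.5632, -0.1524, 0.2223]
eef_rot: [0.708, 0.706, 0.0, 0.001]
ft_force: [0.2, -0.8, 0.9]
width: 0.0871
grip_force: 0.0
```

```bash
python3 - <<'E'
from bench import r, eyes, ticket
import cv2,numpy as np,pickle
c=eyes.camera("wrist");pickle.dump(c,open("w1.pkl","wb"));cv2.imwrite("pics/w1.png",c["img"][:,:,::-1])
print(c["fx"],c["k1"],np.round(c["pose"],3).tolist(),r.read_state()["ee_pos"],r.read_state()["joint_positions"])
E
```

```text
308.3071263776129 -0.06790949674333709 [[1.0, -0.004, 0.001, 0.563], [-0.003, -0.965, -0.263, -0.082], [0.002, 0.263, -0.965, 0.364], [0.0, 0.0, 0.0, 1.0]] [ 0.56350188 -0.15241019  0.2228622 ] [ 0.61526767  0.29635468 -0.51884068  1.58540124  0.15154631  1.2969406
  0.07118263]
```

View pics/w1.png

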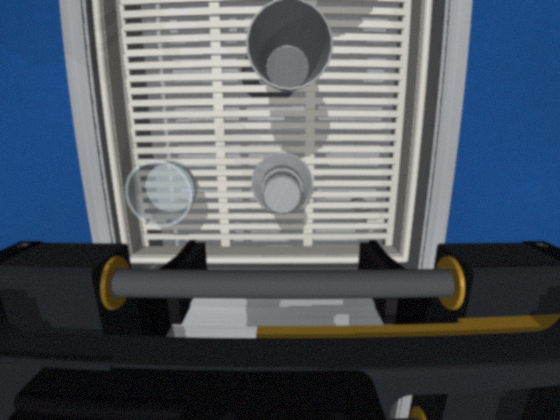

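The wrist view shows the cap top at about (282,193) and the tin rim at (290,44), with the fingers straddling below it. I'll combine the three views.

```bash
cat >> h.py <<'E'
def multi(L):
    A=np.zeros((3,3));b=np.zeros(3)
    for c,(u,v) in L:
        o,d=ray(c,u,v);d=d/np.linalg.norm(d);M=np.eye(3)-np.outer(d,d);A+=M;b+=M@o
    return np.linalg.solve(A,b)
E
python3 - <<'E'
import pickle,numpy as np
from h import *
np.set_printoptions(precision=4,suppress=True)
d=pickle.load(open("d0.pkl","rb"));T,S=d["top"],d["side"];W=pickle.load(open("w1.pkl","rb"))
im=W["img"]
a=cv2.resize(im[130:230,230:330],None,fx=4,fy=4,interpolation=cv2.INTER_CUBIC);b=cv2.resize(im[0:100,240:340],None,fx=4,fy=4,interpolation=cv2.INTER_CUBIC)
cv2.imwrite("pics/w1c.png",np.hstack([a,b])[:,:,::-1])
t=lambda x,y:(315+(x+.5)/7-.5,165+(y+.5)/7-.5)
s=lambda x,y:(250+(x+.5)/7-.5,130+(y+.5)/7-.5)
cap=(282.5,193);rim=(289.5,44)
print("cap",multi([(T,t(576,200)),(S,s(315,96)),(W,cap)]),tri(T,t(576,200),W,cap),[plane(W,*cap,z) for z in(.047,.054)])
print("rim",multi([(T,t(200,168)),(S,s(217,236)),(W,rim)]),tri(T,t(200,168),W,rim),[plane(W,*rim,z) for z in(.07,.077)])
E
```

```text
cap [ 0.5633 -0.1491  0.048 ] (array([ 0.5635, -0.1479,  0.0524]), np.float64(0.0009765474673048653)) [array([ 0.5638, -0.1486,  0.047 ]), array([ 0.5638, -0.1471,  0.054 ])]
rim [ 0.5699 -0.0116  0.0719] (array([ 0.5699, -0.0118,  0.0759]), np.float64(0.00048091025059260117)) [array([ 0.5703, -0.0103,  0.07  ]), array([ 0.5701, -0.012 ,  0.077 ])]
```

View pics/w1c.png

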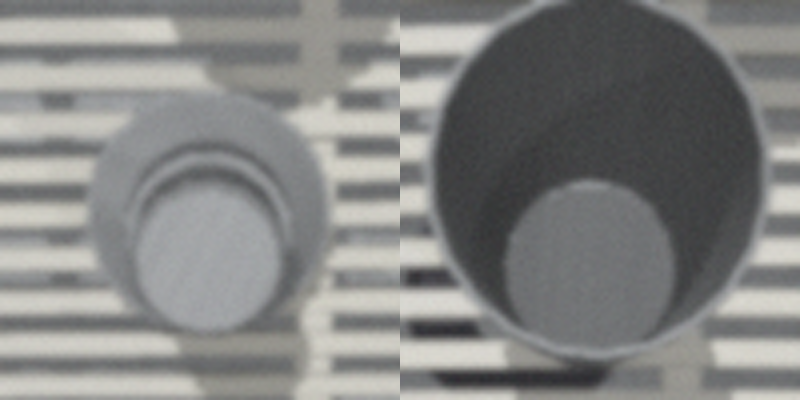

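```bash
python3 -c "
from bench import r, eyes, ticket
from h import *
s=r.read_state();print(s['ee_pos'],s['eef_rot'],rel(s,[.5635,-.1485,.06]),rel(s,[.5635,-.1485,.019]))"
```

```text
[ 0.56350188 -0.15241019  0.2228622 ] [0.70830145 0.7059084  0.000736   0.00135534] (array([ 0.0041, -0.0005,  0.1629]), -0.0034) (array([ 0.0041, -0.0006,  0.2039]), -0.0034)
```

Converted, 0.14 m / 0.4 = 0.35, 0.12 m / 0.4 = 0.3.

Emit:
drive_effector --segments '{"motion": [[0.0025, 0, 0.1, 0, 0.087], [0.005, 0, 0.2, 0, 0.087], [0.005, 0, 0.3, 0, 0.087], [0.005, 0, 0.35, 0, 0.087], [0.005, 0, 0.35, 0, 0.087], [0.005, 0, 0.35, 0, 0.087], [0.005, 0, 0.35, 0, 0.087]]}'

```text
time: 2.95
ee_pos: [0.5642, -0.1505, 0.0831]
eef_rot: [0.708, 0.706, 0.001, 0.002]
ft_force: [0.6, -0.2, 0.4]
width: 0.0872
grip_force: 0.0
```

```bash
python3 -c "
from bench import r, eyes, ticket
from h import *
s=r.read_state();print(s['ee_pos'],s['eef_rot'],rel(s,[.5635,-.1485,.019]))"
```

```text
[ 0.56418117 -0.15048324  0.0831381 ] [0.70823663 0.70597237 0.000912   0.00174594] (array([ 0.0021, -0.0009,  0.0641]), -0.0032)
```

Converted, 0.064 m / 0.4 = 0.16, 0.055 m / 0.4 = 0.1375.

Emit:
drive_effector --segments '{"motion": [[0.005, -0.0025, 0.05, 0, 0.087], [0.005, -0.0025, 0.1, 0, 0.087], [0.005, -0.0025, 0.1375, 0, 0.087], [0.005, -0.0025, 0.16, 0, 0.087], [0.005, -0.0025, 0.16, 0, 0.087], [0.005, -0.0025, 0.16, 0, 0.087]]}'

```text
time: 3.55
ee_pos: [0.5621, -0.1482, 0.0173]
eef_rot: [0.708, 0.706, 0.0, 0.0]
ft_force: [0.1, 0.3, 0.4]
width: 0.0871
grip_force: 0.0
```

```bash
python3 - <<'E'
from bench import r, eyes, ticket
import cv2,numpy as np
print(r.read_state()["ee_pos"])
c=eyes.camera("side")["img"][95:215,225:345];w=eyes.camera("wrist")["img"]
cv2.imwrite("pics/g1.png",np.hstack([cv2.resize(c,(420,420),interpolation=cv2.INTER_CUBIC),w[:, 90:470]])[:,:,::-1])
E
```

```text
[ 0.56212403 -0.14820962  0.01732211]
```

View pics/g1.png

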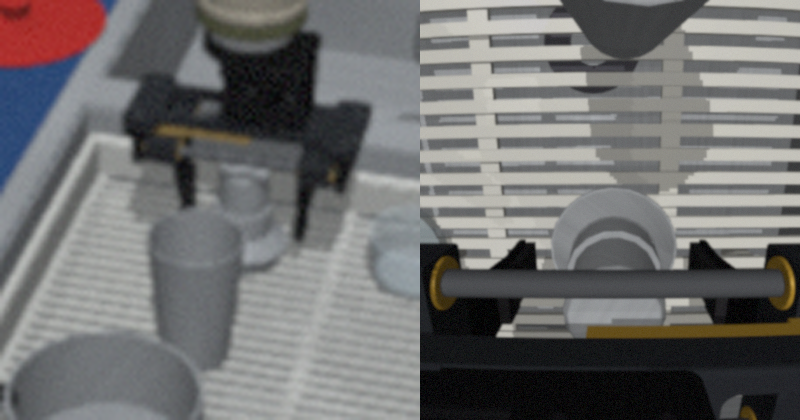

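The side crop shows both fingertips about level with the bottom of the collar. In the wrist view the collar is centred between the fingers. I'll raise 2 mm and close.

Converted, -0.002 m / 0.4 = -0.005.

Emit:
drive_effector --segments '{"motion": [[0, 0, -0.005, 0, 0.087], [0, 0, -0.005, 0, 0.07], [0, 0, -0.005, 0, 0.055], [0, 0, -0.005, 0, 0.045], [0, 0, -0.005, 0, 0.04], [0, 0, -0.005, 0, 0.04], [0, 0, -0.005, 0, 0.04], [0, 0, -0.005, 0, 0.04], [0, 0, -0.005, 0, 0.04]]}' --clamp_n 15

```text
time: 4.55
ee_pos: [0.5616, -0.1481, 0.0186]
eef_rot: [0.708, 0.706, 0.0, 0.0]
ft_force: [0.1, 0.1, 0.3]
width: 0.0477
grip_force: 15.1
```

Converted, -0.14 m / 0.4 = -0.35, -0.135 m / 0.4 = -0.3375.

Emit:
drive_effector --segments '{"motion": [[0, 0, -0.0125, 0, 0.04], [0, 0, -0.0375, 0, 0.04], [0, 0, -0.0875, 0, 0.04], [0, 0, -0.15, 0, 0.04], [0, 0, -0.2125, 0, 0.04], [0, 0, -0.275, 0, 0.04], [0, 0, -0.3125, 0, 0.04], [0, 0, -0.3375, 0, 0.04], [0, 0, -0.35, 0, 0.04], [0, 0, -0.35, 0, 0.04], [0, 0, -0.35, 0, 0.04], [0, 0, -0.35, 0, 0.04]]}' --clamp_n 20

```text
time: 5.75
ee_pos: [0.5611, -0.148, 0.1575]
eef_rot: [0.708, 0.706, -0.0, -0.001]
ft_force: [0.1, -0.2, -1.3]
width: 0.0477
grip_force: 20.1
```

```bash
python3 - <<'E'
from bench import r, eyes, ticket
from h import *
s=r.read_state();print(s["ee_pos"],s["eef_rot"],rel(s,[.570,-.0115,s["ee_pos"][2]]))
E
```

```text
[ 0.5610687  -0.14800758  0.15753647] [ 7.08150469e-01  7.06061110e-01 -3.59467563e-04 -7.01777710e-04] (array([1.365e-01, 8.500e-03, 1.000e-04]), -0.003)
```

Converted, 0.1365 m / 0.4 = 0.3413, 0.133 m / 0.4 = 0.3325.

Emit:
drive_effector --segments '{"motion": [[0.025, 0, 0, 0, 0.04], [0.075, 0.005, 0, 0, 0.04], [0.1375, 0.01, 0, 0, 0.04], [0.2, 0.015, 0, 0, 0.04], [0.2625, 0.0175, 0, 0, 0.04], [0.3125, 0.0175, 0, 0, 0.04], [0.3325, 0.0175, 0, 0, 0.04], [0.3413, 0.0175, 0, 0, 0.04], [0.3413, 0.0175, 0, 0, 0.04], [0.3413, 0.0175, 0, 0, 0.04], [0.3413, 0.0175, 0, 0, 0.04]]}'

```text
time: 6.85
ee_pos: [0.569, -0.0128, 0.1584]
eef_rot: [0.709, 0.705, -0.0, 0.0]
ft_force: [-0.3, 0.5, -1.3]
width: 0.0476
grip_force: 20.1
```

```bash
python3 - <<'E'
from bench import r, eyes, ticket
from h import *
import pickle
d={n:eyes.camera(n) for n in("side","top","wrist")};pickle.dump(d,open("d2.pkl","wb"));print(r.read_state()["ee_pos"])
f=lambda im:cv2.resize(im,(400,400),interpolation=cv2.INTER_CUBIC)
cv2.imwrite("pics/h2.png",np.hstack([f(d["side"]["img"][110:210,230:330]),f(d["wrist"]["img"][190:340,205:355])])[:,:,::-1])
E
```

```text
[ 0.56896091 -0.01226557  0.15850143]
```

View pics/h2.png

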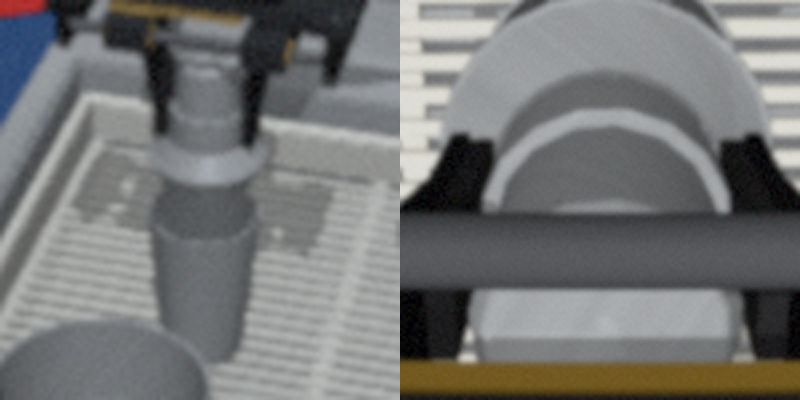

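The side crop has the bead spanning about 149–268 and the rim 150–258, which suggests the strainer sits a few mm too far toward -x. I'll measure the edges numerically.

```bash
python3 - <<'E'
import pickle,numpy as np,cv2
d=pickle.load(open("d2.pkl","rb"))
g=cv2.GaussianBlur(cv2.cvtColor(d["side"]["img"],cv2.COLOR_RGB2GRAY),(3,3),0.7)
print("cols 260-304 side");
for v in range(144,200,2): print(v,*g[v,260:304])
w=cv2.GaussianBlur(cv2.cvtColor(d["wrist"]["img"],cv2.COLOR_RGB2GRAY),(3,3),0.7)
print("wrist 225-345")
for v in range(180,226,4): print(v,*w[v,212:356:2])
E
```

```text
cols 260-304 side
144 138 138 142 145 145 143 139 129 110 97 94 96 97 97 98 102 107 112 114 116 118 118 117 117 117 114 111 107 99 85 61 37 32 53 81 100 111 115 123 137 146 149 150 152
146 130 130 132 132 131 129 129 129 125 122 122 124 123 118 113 110 111 112 113 113 115 116 116 116 116 114 111 110 107 102 89 72 70 91 113 120 118 115 119 132 142 144 145 145
148 138 141 147 151 153 151 145 139 133 129 127 130 133 135 135 134 133 131 130 130 131 133 134 134 135 134 136 139 141 142 139 131 124 128 132 130 124 118 122 134 142 144 144 143
150 124 124 127 134 142 146 144 138 135 134 134 134 135 137 139 142 143 146 149 152 159 164 166 164 159 156 153 151 150 148 147 146 145 142 136 126 115 114 123 133 137 141 143 144
152 123 122 122 123 123 123 124 123 121 121 125 131 136 139 142 146 149 151 154 159 164 169 169 165 161 157 154 152 151 150 147 142 137 131 123 116 111 112 121 129 131 131 131 131
154 129 137 140 137 130 123 121 121 121 114 106 104 110 120 130 136 140 145 151 157 160 163 164 162 158 153 148 144 140 135 126 115 108 109 114 116 118 125 138 151 155 156 155 153
156 146 159 158 145
[... 6491 characters left out ...]
41 144 146 147 146 146 145 146 144 145 143 142 140 140 139 139 140 143 148 154 167 170 165 164 166 166 166 167 166 165 166
220 207 150 124 124 126 127 127 145 160 152 150 151 154 154 157 157 158 158 159 160 158 158 158 156 152 143 131 121 113 106 105 104 102 100 100 102 103 103 100 101 102 108 114 119 127 134 140 143 145 146 143 142 142 141 139 138 137 137 138 143 146 152 163 153 140 140 141 140 139 140 139 140
224 214 213 212 212 213 204 174 159 154 152 150 149 150 151 153 153 155 157 157 158 158 150 134 120 111 103 102 102 102 105 104 104 103 103 102 103 102 101 101 100 97 97 97 95 96 97 104 114 128 137 142 140 141 140 140 137 137 136 139 141 142 146 150 163 187 214 218 217 217 217 217 217
```

```bash
python3 - <<'E'
import pickle
from h import *
np.set_printoptions(precision=4,suppress=True)
d=pickle.load(open("d2.pkl","rb"));W,S=d["wrist"],d["side"]
print("wrist rim x",plane(W,283.3,196,.075),"bead x",plane(W,282.1,222,.12), W["cx"],np.round(W["pose"],4))
print("side rim",plane(S,280.7,164,.075),"bead",plane(S,281.7,151,.12),plane(S,281.5,151,.115))
E
```

```text
wrist rim x [0.5698 0.0085 0.075 ] bead x [0.5688 0.0022 0.12  ] 282.0969439965197 [[ 1.     -0.0041 -0.0009  0.569 ]
 [-0.0042 -0.9648 -0.2629  0.0581]
 [ 0.0002  0.2629 -0.9648  0.2997]
 [ 0.      0.      0.      1.    ]]
side rim [ 0.5669 -0.0036  0.075 ] bead [0.5635 0.0018 0.12  ] [ 0.5657 -0.0052  0.115 ]
```

```bash
python3 - <<'E'
import pickle
from h import *
np.set_printoptions(precision=4,suppress=True)
d=pickle.load(open("d2.pkl","rb"));W=d["wrist"]
w=cv2.GaussianBlur(cv2.cvtColor(W["img"],cv2.COLOR_RGB2GRAY),(3,3),0.7)
for c in(270,276,283,290,296): print(c,*w[166:194,c])
for v in(178,180,182,184): print(v,"rim c y",plane(W,283,v,.075)[1]-.0375)
for v in(184,186,188): print(v,"bead c y",plane(W,282,v,.123)[1]-.0385)
E
```

```text
270 130 121 125 137 158 173 164 139 116 114 130 144 142 130 121 118 117 117 117 117 117 121 134 153 165 165 160 154
276 123 119 117 113 106 99 95 99 114 136 147 142 129 121 119 119 119 119 119 119 123 136 152 162 162 157 155 155
283 62 60 68 80 90 93 97 110 131 146 146 135 124 121 121 121 121 120 120 120 122 132 147 155 156 154 153 153
290 63 56 59 69 81 89 92 95 110 134 149 145 131 123 121 120 119 119 119 120 120 125 139 152 157 156 154 154
296 94 85 90 114 148 168 160 136 116 119 140 151 146 132 121 117 116 116 116 115 116 118 127 143 155 157 153 149
178 rim c y -0.015477207606279186
180 rim c y -0.016961587203695255
182 rim c y -0.018450696411492044
184 rim c y -0.019944583824995095
184 bead c y -0.012271676625146666
186 bead c y -0.013450280307771754
188 bead c y -0.01463271907547914
```

Converted, 0.036 m / 0.4 = 0.09, 0.03 m / 0.4 = 0.075.

Emit:
drive_effector --segments '{"motion": [[0.0038, 0.0038, 0, 0, 0.04], [0.0038, 0.0038, 0.025, 0, 0.04], [0.0038, 0.0038, 0.05, 0, 0.04], [0.0038, 0.0038, 0.065, 0, 0.04], [0.0038, 0.0038, 0.075, 0, 0.04], [0.0038, 0.0038, 0.0825, 0, 0.04], [0.0038, 0.0038, 0.09, 0, 0.04], [0.0038, 0.0038, 0.09, 0, 0.04], [0.0038, 0.0038, 0.09, 0, 0.04]]}'

```text
time: 7.9
ee_pos: [0.5706, -0.0101, 0.1227]
eef_rot: [0.708, 0.706, 0.0, 0.0]
ft_force: [0.7, 0.6, -1.0]
width: 0.0475
grip_force: 20.1
```

Converted, 0.007 m / 0.4 = 0.0175, 0.006 m / 0.4 = 0.015.

Emit:
drive_effector --segments '{"motion": [[0, 0, 0.005, 0, 0.04], [0, 0, 0.01, 0, 0.04], [0, 0, 0.015, 0, 0.04], [0, 0, 0.0175, 0, 0.04], [0, 0, 0.0175, 0, 0.04], [0, 0, 0.0175, 0, 0.04]]}'

```text
time: 8.5
ee_pos: [0.5704, -0.0102, 0.1155]
eef_rot: [0.708, 0.706, -0.0, 0.0]
ft_force: [0.2, -0.9, -1.1]
width: 0.0477
grip_force: 20.1
```

Converted, 0.001 m / 0.4 = 0.0025, 0.0005 m / 0.4 = 0.0013.

Emit:
drive_effector --segments '{"motion": [[0, 0, 0.0013, 0, 0.04], [0, 0, 0.0025, 0, 0.04], [0, 0, 0.0025, 0, 0.04], [0, 0, 0.0025, 0, 0.04]]}'

```text
time: 8.9
ee_pos: [0.5705, -0.0102, 0.1147]
eef_rot: [0.708, 0.706, -0.0, 0.0]
ft_force: [-0.7, -0.9, 0.5]
width: 0.0475
grip_force: 20.1
```

Converted, 0.001 m / 0.4 = 0.0025, 0.0005 m / 0.4 = 0.0013.

Emit:
drive_effector --segments '{"motion": [[0, 0, 0.0013, 0, 0.04], [0, 0, 0.0025, 0, 0.04], [0, 0, 0.0025, 0, 0.04], [0, 0, 0.0025, 0, 0.04]]}'

```text
time: 9.3
ee_pos: [0.5708, -0.0102, 0.1146]
eef_rot: [0.708, 0.706, 0.0, 0.0]
ft_force: [-3.7, -1.3, 9.3]
width: 0.0479
grip_force: 20.5
```

```bash
python3 - <<'E'
from bench import r, eyes, ticket
from h import *
c=eyes.camera("side");w=eyes.camera("wrist")
f=lambda im:cv2.resize(im,(400,400),interpolation=cv2.INTER_CUBIC)
cv2.imwrite("pics/p3.png",np.hstack([f(c["img"][130:200,245:315]),f(w["img"][170:320,205:355])])[:,:,::-1])
E
```

```text
(no output)
```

View pics/p3.png

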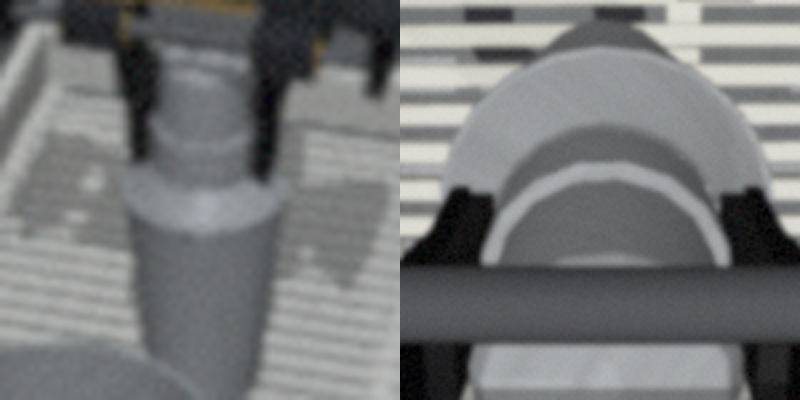

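The bead rests flush on the rim, and contact came at 0.1146, exactly the predicted home height. I'll ease off and let go.

Converted, -0.001 m / 0.4 = -0.0025.

Emit:
drive_effector --segments '{"motion": [[0, 0, -0.0025, 0, 0.04], [0, 0, -0.0025, 0, 0.04], [0, 0, -0.0025, 0, 0.052], [0, 0, -0.0025, 0, 0.06], [0, 0, -0.0025, 0, 0.075], [0, 0, -0.0025, 0, 0.075], [0, 0, -0.0025, 0, 0.075], [0, 0, -0.0025, 0, 0.075], [0, 0, -0.0025, 0, 0.075], [0, 0, -0.0025, 0, 0.075]]}'

```text
time: 10.4
ee_pos: [0.5705, -0.0101, 0.1145]
eef_rot: [0.708, 0.706, -0.0, 0.0]
ft_force: [1.3, 0.4, 0.3]
width: 0.075
grip_force: 0.0
```

Converted, -0.026 m / 0.4 = -0.065, -0.018 m / 0.4 = -0.045.

Emit:
drive_effector --segments '{"motion": [[0, 0, -0.02, 0, 0.075], [0, 0, -0.045, 0, 0.075], [0, 0, -0.065, 0, 0.075], [0, 0, -0.065, 0, 0.075], [0, 0, -0.065, 0, 0.075], [0, 0, -0.065, 0, 0.055], [0, 0, -0.065, 0, 0.046], [0, 0, -0.065, 0, 0.042], [0, 0, -0.065, 0, 0.036], [0, 0, -0.065, 0, 0.036], [0, 0, -0.065, 0, 0.036], [0, 0, -0.065, 0, 0.036]]}' --clamp_n 10

```text
time: 11.6
ee_pos: [0.5704, -0.0102, 0.1405]
eef_rot: [0.708, 0.706, -0.0, -0.0]
ft_force: [0.1, 0.1, -0.9]
width: 0.042
grip_force: 10.0
```

Converted, -0.1 m / 0.4 = -0.25, -0.09 m / 0.4 = -0.225.

Emit:
drive_effector --segments '{"motion": [[0, 0, -0.0075, 0, 0.036], [0, 0, -0.02, 0, 0.036], [0, 0, -0.045, 0, 0.036], [0, 0, -0.075, 0, 0.036], [0, 0, -0.1125, 0, 0.036], [0, 0, -0.15, 0, 0.036], [0, 0, -0.1875, 0, 0.036], [0, 0, -0.225, 0, 0.036], [0, 0, -0.25, 0, 0.036], [0, 0, -0.25, 0, 0.036], [0, 0, -0.25, 0, 0.036], [0, 0, -0.25, 0, 0.036]]}'

```text
time: 12.8
ee_pos: [0.5701, -0.0102, 0.2397]
eef_rot: [0.708, 0.706, -0.0, -0.0]
ft_force: [0.3, -0.2, -0.4]
width: 0.0418
grip_force: 10.0
```

```bash
python3 - <<'E'
from bench import r, eyes, ticket
from h import *
c=eyes.camera("side");w=eyes.camera("wrist")
f=lambda im:cv2.resize(im,(400,400),interpolation=cv2.INTER_CUBIC)
cv2.imwrite("pics/p4.png",np.hstack([f(c["img"][80:200,225:345]),f(w["img"][130:350,170:390])])[:,:,::-1])
E
```

```text
(no output)
```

View pics/p4.png

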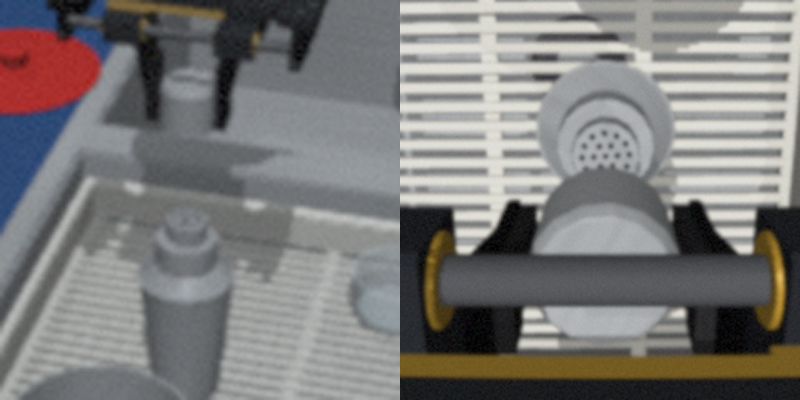

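The cap is held alone, mouth down and about 10 cm up, the strainer is seated flush, and the tin is upright. I'm handing the job in.

Emit:
drive_effector --segments '{"motion": [[0, 0, 0, 0, 0.036], [0, 0, 0, 0, 0.036], [0, 0, 0, 0, 0.036]]}'

```text
time: 13.2
ee_pos: [0.5704, -0.0101, 0.2404]
eef_rot: [0.708, 0.706, -0.0, -0.0]
ft_force: [-0.2, -0.3, -0.4]
width: 0.0418
grip_force: 10.0
```

```bash
python3 -c "
from bench import r, eyes, ticket
print(ticket.close_job())"
```

```text
the job is handed in; nothing more can be done
None
```

The strainer is seated in the upright tin and the cap is held still, mouth down, about 10 cm above it; I handed the job in at 13.2 s, and the hand-in returned no verdict.

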